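# Load salvaged fittings into the divided crate and bar it shut

## Task

Slide the retaining bar fully aside to open the front of the divided crate, then slide the three salvaged metal pieces along the bench into the crate, upright and one per bay (any piece in any bay), without lifting them or tipping them over. Then slide the bar fully home again across all three bays, with the pieces behind it, and leave the jar, the wrench and the copper bar alone.

Things in the scene. Friction and masses are not known exactly. Their poses are not given: they have to be found in the camera images.
- crate: Plywood crate fixed to the bench: 3 bays in a row, 96 mm deep (x), 257 wide (y), 55 high, no floor (pieces stand on the bench inside). Origin: centre of its footprint at bench height; x to the back wall, y along the row, z up. Open at -x (robot side). Inner face of back wall at x = 42 mm, front edges of walls and dividers at x = -48; walls 5 mm thick, 84 mm apart (bays 79 wide inside).
- bay0 (a point): Point at bench height in the middle of the left bay (crate x = 0, y = +84 mm).
- bay1 (a point): Point at bench height in the middle of the centre bay (crate x = 0, y = 0).
- bay2 (a point): Point at bench height in the middle of the right bay (crate x = 0, y = -84 mm).
- bar (a joint): Retaining bar (m): flat steel, 350 mm long, 8 thick, 30 to 50 mm above the bench, slides along the crate's y across the bay mouths, centred on crate x = -61 mm. 0 = fully home, closing all three bays; opens to the crate's -y (right) up to a stop at 0.32. Starts closed or partly open, stays where left, moves with about 2 N.
- ledge (a point): Middle of the top of a fixed low steel ledge right of the crate that carries the open bar: 400 mm long (crate y = -132 to -532 mm), 14 wide, 28 high, centred on crate x = -61 mm. A like catch block, 28 mm high, stands left of the bays at crate x = -48 to -68, y = 126 to 150 mm.
- bar_post (a point): Point 85 mm above the bench on the axis of the bar's handle: an upright round post on the bar, 10 mm from its left end, 14 mm diameter from 50 to 108 mm above the bench, then a black cap 18 mm in diameter up to 120 mm. It is at crate x = -61 mm, y = 142 mm minus the joint value: left of the bays when closed, right of them when open.
- bush: Loose brass shouldered bush standing on its wide end: base 66 mm diameter and 34 mm high, above it a 44 mm diameter tube; 78 mm high, about 0.65 kg. Origin: centre of its underside; z is its axis, up.
- coupling: Loose dark steel pipe coupling standing on end: 62 mm diameter with a slightly narrower (56 mm) waist from 22 to 50 mm up; 72 mm high, about 0.6 kg. Origin: centre of its underside; z is its axis, up.
- nozzle: Loose bright steel nozzle standing on its wide base: base 64 mm diameter and 36 mm high, a cone up to 56 mm, then a 32 mm diameter neck with a 38 mm collar at the top; 86 mm high, about 0.6 kg. Origin: centre of its underside; z is its axis, up.
- jar: Bystander: closed glass jar with a steel cap, 72 mm diameter, 85 mm high. Origin: centre of its underside. Leave it alone.
- wrench: Bystander: steel wrench 190 mm long lying on the bench. Leave it alone.
- copper_bar: Bystander: square copper bar offcut 160 x 25 x 25 mm lying on the bench behind the crate. Origin: centre of its underside. Leave it alone.
Mind the look-alikes: they are no part of the job. Of the things that look like the bush, take the one that is farthest from the robot's base at the start.

How it is judged:
By the outcome, as a careful person would: the job done as asked, in the order asked, and still so for the second after the job is handed in, with the robot touching nothing.
It also fails if it takes over 72 s, if anything falls off the work surface, if the arm or the gripper's body presses on something with over 40 N, if the wrist force passes 120 N, or if a joint passes its speed limit or range.

## Robot

A 6-joint arm with a two-finger parallel gripper is mounted at the origin on the work surface. World frame = base frame: x ahead of the robot, y to its left, z up, the work surface at z = 0. Lengths are in mm, angles in degrees, forces in N, time in s.
With the tool pointing down it reaches from about 350 to 850 mm from the base axis. Payload 8.1 kg.
Tool frame: the origin (TCP) lies midway between the tips of the shut fingers; the grasp point (between the pads) lies hold_point_z behind it (hold_point_z is the distance from the TCP to the grasp point, in mm); z points along the fingers, x is the direction in which the jaws open and shut, and the axes are right-handed (so a half turn about z gives the same grasp; the last joint's range is limited). The gripper opens to 85 mm and grips with 20 to 120 N. Pads are 22 mm wide; open, the fingers measure 114 mm over their backs; the gripper's body (76 mm by 85 mm) begins 54 mm behind the grasp point. The pads swing forward as they close: fully open they stand 13 mm farther back than shut.
Start: joints at [69.018, 7.471, 85.268, -0, 87.261, -4.893], TCP at [166.253, 576.511, 231.292] pointing down, gripper open.
Joint ranges: [-169.43, 169.43], [-51.17, 129.36], [1.28, 143.12], [-76.62, 256.62], [0, 156.53], [-152.29, 152.29]. Speed limits (degrees/s): [136.94, 136.94, 159.86, 180, 180, 180].

## Interface

Orientations are given as [roll, pitch, yaw] about the fixed x, y, z axes, in that order (R = Rz(yaw) Ry(pitch) Rx(roll)).
In Python, from bench import * gives the robot as it stands.
- The arm moves only by the shell command python3 -m pendant 'ROWS' [OPENING] [FORCE]. ROWS is JSON, a list that holds one entry, the list of rows, each a list of 4 numbers: the shift along the tool's x, y, z normalised to -1 to 1, where 1 is 0.02 m, then the turn about the tool's z normalised to -1 to 1, where 1 is 0.08 rad. A call has exactly 10 rows; each row shifts and turns the pose as measured when the row begins, along the tool's axes as they then stand; what a row does not reach is not made up. A row lasts 1/12 s, in which the tool goes at most 41.7 mm and 7.16 degrees, less where a joint would pass 70% of its speed; a pose out of reach is approached as far as the arm can. A call with a number of a shift or a turn outside -1 to 1 is refused whole. A call with a gripper value outside its range is refused whole. OPENING is the gripper's target within -1 to 1 (fully open at 1, half-way at 0, shut at -1), set as the call begins (- or left out, the last holds). The fingers move at their own pace and stop on an object; FORCE is the grip in N (left out, the last holds). Time passes only in rows, so rows that do not move let the fingers close, or fill a call up. It gives the time, the measured TCP pose, the force and the opening at its end, in the units of the state.
- sense(): the state, without advancing time (a new reading comes with each control period).
- snapshot(name): name is "side" or "top" or "wrist"; returns the picture (384x512x3 uint8, red, green, blue); there is no depth.
- calibration(name): a dict with "mtx" (3x3 intrinsics, pixels), "world_to_cam" (4x4, takes a point from world to camera coordinates); the wrist camera has in their place "hand_eye" (4x4, takes a point from camera to tool coordinates, whose origin is the TCP and whose axes are the tool frame's). Camera axes: x right, y down, z forward; pixel columns grow to the right and rows downward; lengths in mm; the calibration is good to about 2 mm. A picture is of the moment at which its call begins: read the wrist's pose just before it. calibration takes no time and is no camera call.
- hand_in(): hands the job in, once; it reports no verdict.
The state is a dict: "time": time; "joint_pos": joint angles; "qd": joint speeds; "joint_efforts": joint torques, N m; "tool_pos": TCP position; "tcp_rot": TCP orientation; "ft_force": force on the tool from outside, world axes, zero at the start; "wrist_torque": the same for the moment, N m; "finger_gap": finger opening in mm.
Only numpy, scipy, OpenCV 4.12 (cv2) and the standard library are available. Lean on these libraries where they do the work, as an engineer would, in place of code of your own. Each camera call takes 0.05 s, during which the arm holds its last target.

## Working session

There is one attempt and no reset: what is moved stays moved. The work goes in short steps, Python scripts to look and compute and a shell command to move; the robot and the scene stay as the last step left them, time stands still between calls to the robot, and variables do not carry over. Pictures are saved under pics/ and viewed, and the job is handed in when it is done.

```bash
mkdir -p pics; ls
python3 - <<'E'
from bench import *
import cv2
s=sense(); print(s)
for n in ("side","top","wrist"):
    im=snapshot(n); cv2.imwrite(f"pics/{n}0.png",im[:,:,::-1]); c=calibration(n); print(n,c)
E
```

```text
pics
{'time': 0.0, 'joint_pos': array([ 6.90200508e+01,  7.51527053e+00,  8.53297633e+01,  3.24962643e-04,
        8.72620810e+01, -4.89263470e+00]), 'qd': array([-0.00793258, -0.06790269,  0.00375885, -0.00692531,  0.04586432,
       -0.04007298]), 'joint_efforts': array([ 2.19685317e-03, -5.69389093e+01, -5.00555205e+01, -2.36583146e-04,
        1.45594400e-02,  2.39296092e-06]), 'tool_pos': array([166.03357861, 575.99116522, 230.23810798]), 'tcp_rot': array([-1.79990541e+02,  1.06696794e-01,  7.39126785e+01]), 'ft_force': array([-0.46319656, -0.18151555,  0.53900299]), 'wrist_torque': array([0.04409322, 0.06553631, 0.00712272]), 'finger_gap': 85.66806475752804}
side {'mtx': array([[440.20822903,   0.        , 249.48308715],
       [  0.        , 440.20822903, 192.19706131],
       [  0.        ,   0.        ,   1.        ]]), 'world_to_cam': array([[ 9.75862670e-01, -2.18353435e-01, -3.71833230e-03,
        -5.88352944e+02],
       [-1.32244535e-01, -5.77304702e-01, -8.05748511e-01,
         1.50518356e+02],
       [ 1.73791344e-01,  7.86791623e-01, -5.92246157e-01,
         1.382
[... 446 characters left out ...]
+02],
       [ 1.25226369e-01, -8.33911193e-03, -9.92093149e-01,
         1.31255795e+03],
       [ 0.00000000e+00,  0.00000000e+00,  0.00000000e+00,
         1.00000000e+00]])}
wrist {'mtx': array([[288.81871163,   0.        , 261.52927021],
       [  0.        , 288.81871163, 196.24775469],
       [  0.        ,   0.        ,   1.        ]]), 'hand_eye': array([[ 9.99999932e-01,  3.68619563e-04, -1.15308442e-05,
        -4.58043070e-01],
       [-3.52556724e-04,  9.64666087e-01,  2.63475266e-01,
        -6.71909629e+01],
       [ 1.08245552e-04, -2.63475244e-01,  9.64666152e-01,
        -1.42520475e+02],
       [ 0.00000000e+00,  0.00000000e+00,  0.00000000e+00,
         1.00000000e+00]])}
```

View pics/top0.png

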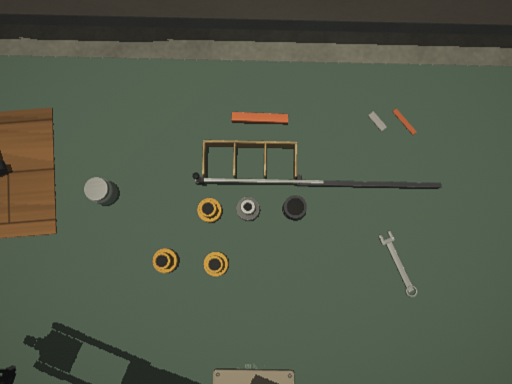

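View pics/side0.png

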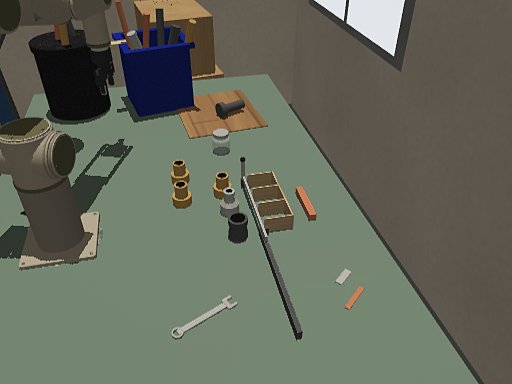

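View pics/wrist0.png

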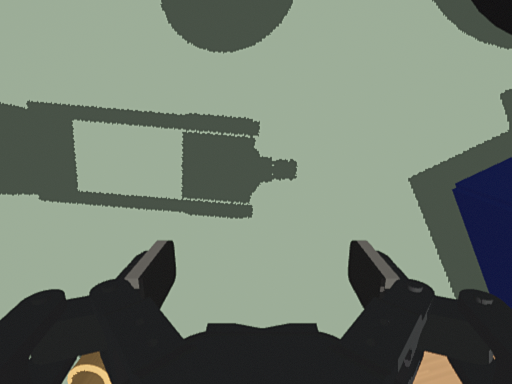

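Run:
```python
import cv2
im=cv2.imread("pics/top0.png")[130:285,150:330]
cv2.imwrite("pics/top0z.png",cv2.resize(im,None,fx=4.4,fy=3.8*4.4/4.4 if 0 else 3.8,interpolation=cv2.INTER_CUBIC))
im=cv2.imread("pics/side0.png")[150:250,160:300]
cv2.imwrite("pics/side0z.png",cv2.resize(im,None,fx=5.7,fy=5.7,interpolation=cv2.INTER_CUBIC))
```

```text
(no output)
```

View pics/top0z.png

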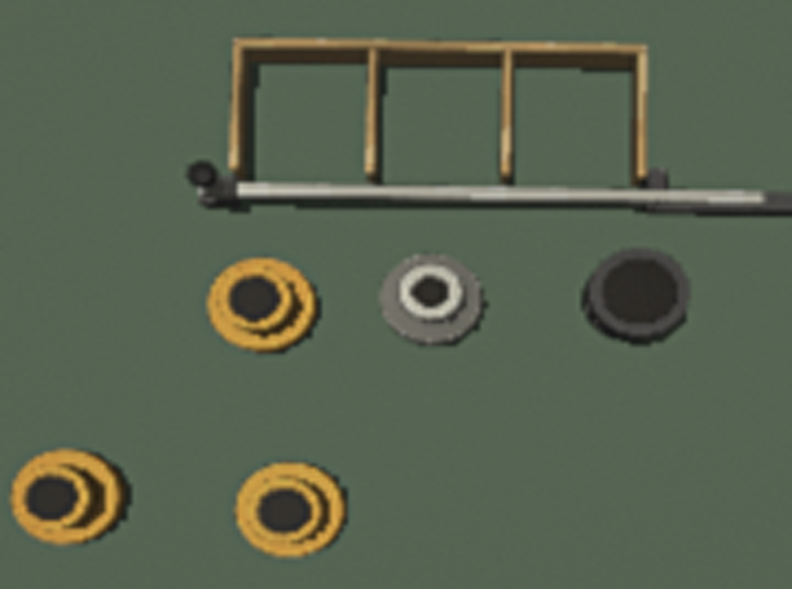

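View pics/side0z.png

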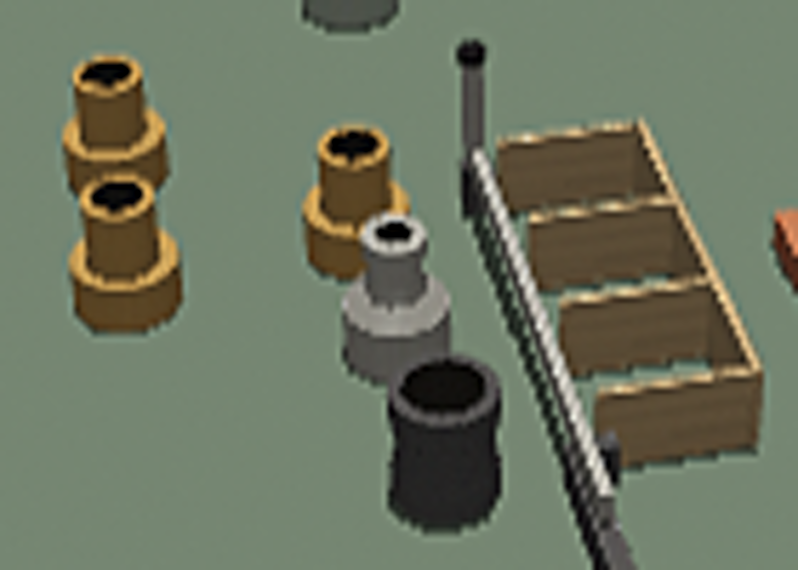

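```bash
cat > h.py <<'E'
from bench import *
import numpy as np,cv2
def ray(name,px,z):
    c=calibration(name);T=c["world_to_cam"];R=T[:3,:3];t=T[:3,3]
    d=R.T@np.linalg.inv(c["mtx"])@np.array([px[0],px[1],1.]);o=-R.T@t
    return (o+d*(z-o[2])/d[2])[:2]
def proj(name,P):
    c=calibration(name);T=c["world_to_cam"];p=c["mtx"]@(T[:3,:3]@np.array(P,float)+T[:3,3]);return p[:2]/p[2]
E
python3 - <<'E'
from h import *
np.set_printoptions(precision=1,suppress=True)
z=lambda u,v:(150+u/4.4,130+v/3.8)
for n,p,h in [("BL",z(234,40),55),("BR",z(646,46),55),("FL",z(235,170),55),("FR",z(643,180),55),("post",z(201,174),120),("bush",z(254,297),78),("bushbase",z(263,305),34),("noz",z(431,291),86),("nozbase",z(432,300),36),("coup",z(638,290),72),("b2",z(51,497),78),("b3",z(286,510),78),("barL",z(238,188),50),("barR",z(764,197),50),("jar",(96,189),85)]:
    print(n,ray("top",p,h))
w=lambda u,v:(160+u/5.7,150+v/5.7)
for n,p,h in [("BL",w(641,121),55),("BR",w(758,370),55),("post",w(471,50),120),("bush",w(353,144),78),("noz",w(393,231),86),("coup",w(444,384),72)]:
    print("side",n,ray("side",p,h))
E
```

```text
BL [720.  150.2]
BR [ 721.  -106.1]
FL [625.4 146.5]
FR [ 623.2 -105.1]
post [612.  159.7]
bush [532.7 130. ]
bushbase [530.9 128.2]
noz [538.2  23.8]
nozbase [536.4  23.4]
coup [ 542.7 -101.2]
b2 [392.9 245.7]
b3 [386.6 106.5]
barL [613.2 144.8]
barR [ 613.2 -180.6]
jar [576.9 424.7]
side BL [721.9 150.1]
side BR [ 720.5 -105.5]
side post [613.5 155.3]
side bush [534.3 131.6]
side noz [540.   26.5]
side coup [544.5 -98.9]
```

```bash
python3 - <<'E'
import bench
print([n for n in dir(bench) if n[0]!='_'])
print(getattr(bench,'hold_point_z',None))
E
python3 -m pendant '[[[0,0,0,-0.88],[0,0,0,-0.88],[0,0,0,-0.88],[0,0,0,-0.88],[0,0,0,0],[0,1,0,0],[0,1,0,0],[0,1,0,0],[0,1,0,0],[0,1,0,0]]]' -0.1
```

```text
['PlanningError', 'calibration', 'hand_in', 'hold_point_z', 'sense', 'snapshot']
18.700000000000003
time: 0.98
tool_pos: [264.1, 576.0, 226.4]
tcp_rot: [-179.7, 0.4, 90.4]
ft_force: [0.3, -0.4, -0.1]
finger_gap: 38.1
```

```bash
python3 -m pendant '[[[-1,0.85,-0.02,0],[-1,0.85,-0.02,0],[-1,0.85,-0.02,0],[-1,0.85,-0.02,0],[-1,0.85,-0.02,0],[-1,0.85,-0.02,0],[-1,0.85,-0.02,0],[-1,0.85,-0.02,0],[-1,0.85,-0.02,0],[-1,0.85,-0.02,0]]]' 
python3 -m pendant '[[[-1,0.85,-0.02,0],[-1,0.85,-0.02,0],[-1,0.85,-0.02,0],[-1,0.85,-0.02,0],[-1,0.85,-0.02,0],[-1,0.85,-0.02,0],[-1,0.85,-0.02,0],[-1,0.85,-0.02,0],[-1,0.85,-0.02,0],[-1,0.85,-0.02,0]]]'
```

```text
time: 1.82
tool_pos: [439.7, 367.6, 226.4]
tcp_rot: [-179.5, 0.7, 89.0]
ft_force: [0.9, 0.7, 0.0]
finger_gap: 38.7
time: 2.65
tool_pos: [609.4, 150.4, 229.1]
tcp_rot: [-179.3, 0.7, 87.4]
ft_force: [0.1, 0.1, 0.2]
finger_gap: 38.2
```

```bash
python3 -m pendant '[[[0.45,0.1,0,-0.57],[0,0,0.5,0],[0,0,0.5,0],[0,0,0.5,0],[0,0,0.5,0],[0,0,0.4,0],[0,0,0,0],[0,0,0,0],[0,0,0,0],[0,0,0,0]]]'
python3 - <<'E'
from h import *
s=sense();print(s['tool_pos'],s['tcp_rot'])
cv2.imwrite("pics/w1.png",snapshot("wrist")[:,:,::-1])
E
```

```text
time: 3.48
tool_pos: [609.9, 154.3, 171.3]
tcp_rot: [-178.9, 0.9, 89.1]
ft_force: [-0.4, -0.5, -0.0]
finger_gap: 38.4
[609.94706088 154.29422054 171.27627154] [-178.93248943    0.87666746   89.12138031]
```

View pics/w1.png

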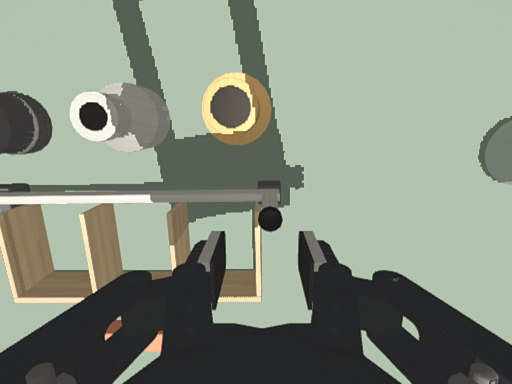

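```bash
cat >> h.py <<'E'
from scipy.spatial.transform import Rotation as Ro
def wray(px,z,s):
    c=calibration("wrist");H=c["hand_eye"];R=Ro.from_euler('xyz',s['tcp_rot'],degrees=True).as_matrix()
    d=R@H[:3,:3]@np.linalg.inv(c["mtx"])@np.array([px[0],px[1],1.]);o=R@H[:3,3]+s['tool_pos']
    return (o+d*(z-o[2])/d[2])[:2]
E
python3 - <<'E'
from h import *
s=sense()
for n,p,z in [("cap",(270,218),115),("bush",(231,106),78),("noz",(94,116),86),("barleft",(262,192),50),("FL",(257,200),55)]: print(n,wray(p,z,s))
E
```

```text
cap [612.57547014 159.35628014]
bush [532.06262059 129.79596797]
noz [538.21328608  24.54928541]
barleft [608.4898754  152.67277237]
FL [614.91773    147.98468342]
```

```bash
python3 -m pendant '[[[0.25,0.12,0,0],[0,0,0,0],[0,0,0.7,0],[0,0,0.7,0],[0,0,0.7,0],[0,0,0.7,0],[0,0,0.7,0],[0,0,0.7,0],[0,0,0.2,0],[0,0,0,0]]]'
```

```text
time: 4.37
tool_pos: [611.0, 158.5, 74.1]
tcp_rot: [-179.0, 0.9, 89.1]
ft_force: [0.1, -0.8, 0.3]
finger_gap: 38.2
```

```bash
python3 -m pendant '[[[-0.3,0.01,0,-0.2],[-0.3,0.01,0,0],[-0.5,0.01,-0.02,0],[-0.7,0.01,-0.02,0],[-0.7,0.01,-0.02,0],[-0.7,0.01,-0.02,0],[-0.7,0.01,-0.02,0],[-0.7,0.01,-0.02,0],[-0.7,0.01,-0.02,0],[-0.7,0.01,-0.02,0]]]'
```

```text
time: 5.2
tool_pos: [611.5, 29.7, 78.6]
tcp_rot: [-178.9, 0.7, 90.1]
ft_force: [0.7, 3.2, -2.3]
finger_gap: 38.2
```

```bash
python3 -m pendant '[[[-0.7,0.01,-0.02,0],[-0.7,0.01,-0.02,0],[-0.7,0.01,-0.02,0],[-0.7,0.01,-0.02,0],[-0.7,0.01,-0.02,0],[-0.7,0.01,-0.02,0],[-0.7,0.01,-0.02,0],[-0.7,0.01,-0.02,0],[-0.7,0.01,-0.02,0],[-0.7,0.01,-0.02,0]]]'
```

```text
time: 6.03
tool_pos: [610.2, -131.8, 87.0]
tcp_rot: [-179.0, 0.7, 89.5]
ft_force: [2.4, 2.7, -1.5]
finger_gap: 38.2
```

```bash
python3 -m pendant '[[[-0.25,0.01,0.1,0],[-0.25,0.01,0.1,0],[-0.2,0.01,0.05,0],[-0.2,0.01,0.05,0],[-0.2,0.01,0.02,0],[-0.15,0,0,0],[-0.15,0,0,0],[-0.15,0,0,0],[-0.15,0,0,0],[-0.15,0,0,0]]]'
```

```text
time: 6.87
tool_pos: [610.9, -167.1, 82.9]
tcp_rot: [-179.1, 0.0, 89.4]
ft_force: [-1.4, 13.0, 4.5]
finger_gap: 38.5
```

Run:
```python
from h import *
cv2.imwrite("pics/t2.png",cv2.resize(snapshot("top")[100:250,150:450,::-1],None,fx=2.6,fy=2.6,interpolation=cv2.INTER_CUBIC))
s=sense();print(s['ft_force'],s['tool_pos'])
cv2.imwrite("pics/w2.png",snapshot("wrist")[:,:,::-1])
```

```text
[-0.79153546 14.06855423  3.24640923] [ 610.88684613 -167.05590099   82.85204362]
```

View pics/t2.png

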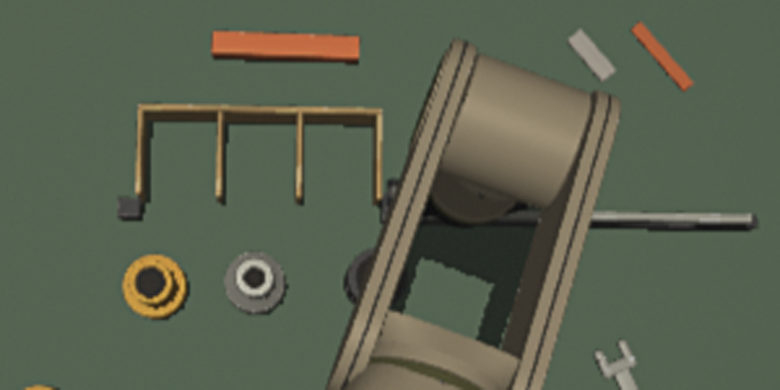

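View pics/w2.png

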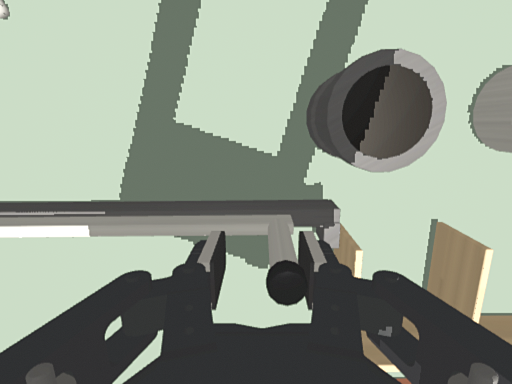

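```bash
python3 -m pendant '[[[0.3,0,0,0],[0,0,-0.6,0],[0,0,-0.8,0],[0,0,-1,0],[0,0,-1,0],[0.6,-0.6,-0.2,0],[0.8,-0.8,0,0],[0.8,-0.8,0,0],[0.7,-0.8,0,0],[0,-0.2,0,0]]]'
python3 - <<'E'
from h import *
s=sense();print(s['tool_pos'],s['tcp_rot'])
cv2.imwrite("pics/w3.png",snapshot("wrist")[:,:,::-1])
E
```

```text
time: 7.8
tool_pos: [548.2, -103.0, 165.9]
tcp_rot: [-179.3, 0.4, 89.5]
ft_force: [-0.6, -0.7, 0.6]
finger_gap: 38.4
[ 548.21843188 -102.96985648  165.87674323] [-179.32315152    0.43578004   89.52073535]
```

View pics/w3.png

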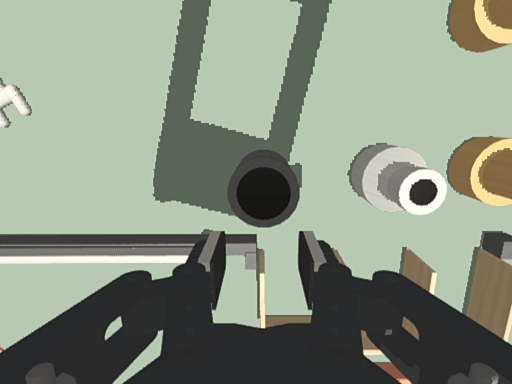

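Run:
```python
from h import *
s=sense()
for n,p,z in [("coup",(264,190),72),("noz",(423,191),86),("f0",(262,250),55),("f1",(334,249),55),("f2",(404,248),55),("f3",(481,247),55)]: print(n,wray(p,z,s))
```

```text
coup [ 539.54267732 -102.97412413]
noz [537.76461109  22.95960769]
f0 [ 602.61259093 -105.27160322]
f1 [601.83939889 -36.57060894]
f2 [601.06400539  29.7764899 ]
f3 [600.3196602  102.27465787]
```

```bash
python3 -m pendant '[[[0,-0.43,0,0],[0,0,0.3,0],[0,0,0.3,0],[0,0,0.7,0],[0,0,1,0],[0,0,1,0],[0,0,1,0],[0,0,1,0],[0,0,1,0],[0,0,0.5,0]]]' 1
```

```text
time: 8.68
tool_pos: [548.0, -113.6, 28.4]
tcp_rot: [179.9, 0.9, 89.3]
ft_force: [-0.2, -0.6, -1.0]
finger_gap: 85.5
```

```bash
python3 -m pendant '[[[0,-0.2,0.35,-0.1],[0,-0.2,0.1,0],[0.3,0,0.03,0],[0.4,0,0.0,0],[0.4,0,0.0,0],[0.4,0,0.0,0],[0.4,0,0,0],[0.4,0,0,0],[0.4,0,0,0],[0,0,0,0]]]' 0.69
```

```text
time: 9.52
tool_pos: [549.6, -64.7, 23.8]
tcp_rot: [179.0, 1.7, 89.6]
ft_force: [-0.2, -1.4, -1.0]
finger_gap: 72.1
```

```bash
python3 -m pendant '[[[0.35,0,0.05,0],[0.1,0,0,0],[-0.12,0,0,0],[0,-0.5,0,0],[0,-0.8,0,0],[0,-0.8,0,0],[0,-0.8,0,0],[0,-0.6,0,0],[0,0,0,0],[0,0,0,0]]]'
python3 - <<'E'
from h import *
s=sense();print(s['tool_pos'],s['tcp_rot'])
cv2.imwrite("pics/w4.png",snapshot("wrist")[:,:,::-1])
E
```

```text
time: 10.35
tool_pos: [480.2, -60.4, 23.4]
tcp_rot: [178.7, 1.9, 89.7]
ft_force: [0.6, 0.2, 0.2]
finger_gap: 72.2
[480.18026711 -60.39795906  23.39263111] [178.7049807    1.86850168  89.67337292]
```

View pics/w4.png

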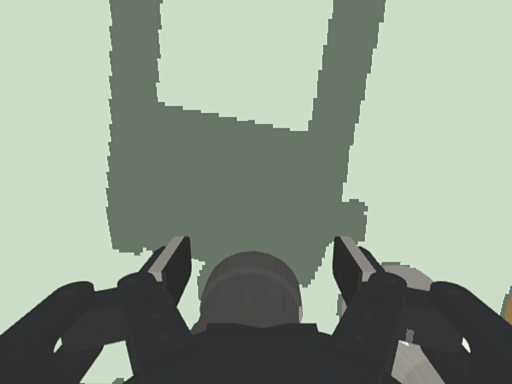

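Run:
```python
from h import *
cv2.imwrite("pics/t5.png",cv2.resize(snapshot("top")[130:255,180:330,::-1],None,fx=4.8,fy=4.8,interpolation=cv2.INTER_CUBIC))
```

```text
(no output)
```

View pics/t5.png

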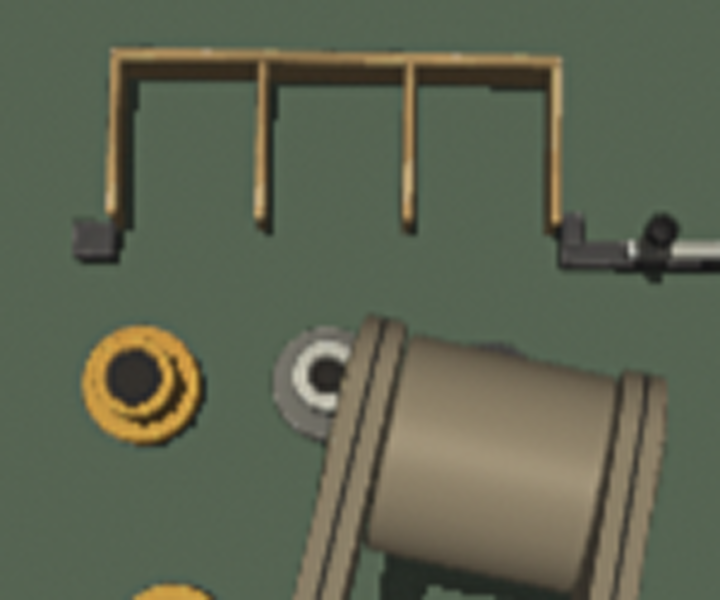

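Run:
```python
from h import *
for p in [(540,-62,72),(540,-66,72)]: print((proj("top",p)-[180,130])*4.8)
print([ray("top",(180+u/4.8,130+v/4.8),55) for u,v in [(112,215),(261,221),(409,224),(555,226),(115,52),(263,60),(410,62),(555,62)]])
```

```text
[481.26280438 369.72461381]
[488.48082198 369.8653721 ]
[array([625.21062574, 146.73671792]), array([623.4865556,  62.5645383]), array([623.46456334, -21.07570361]), array([ 623.9916579 , -103.66622909]), array([719.18188602, 148.04401713]), array([716.3023234 ,  63.67230984]), array([716.89856594, -20.11540347]), array([ 718.63582527, -102.84751414])]
```

```bash
python3 -m pendant '[[[-0.1,0,0.2,0],[0,0,0.05,0],[0,0.3,0,0],[0,0.4,0,0],[0,0.4,0,0],[0,0.4,0,0],[0,0.4,0,0],[0,0.4,0,0],[0,0.4,0,0],[0,0.4,0,0]]]' -0.3
```

```text
time: 11.28
tool_pos: [543.6, -63.7, 16.2]
tcp_rot: [179.6, 1.9, 89.7]
ft_force: [-10.5, -1.1, 8.9]
finger_gap: 30.1
```

Run:
```python
from h import *
s=sense();print(s['ft_force'])
cv2.imwrite("pics/w6.png",snapshot("wrist")[:,:,::-1])
s=sense();print(s['ft_force'],s['tool_pos'],s['tcp_rot'])
cv2.imwrite("pics/s6.png",cv2.resize(snapshot("side")[120:270,160:320,::-1],None,fx=4,fy=4,interpolation=cv2.INTER_CUBIC))
```

```text
[-10.53064345  -1.11999362   8.91896524]
[-5.85786003  1.24338869  3.01825582] [545.34752031 -63.7452262   16.68146992] [179.45748793   1.87574383  89.69726192]
```

View pics/w6.png

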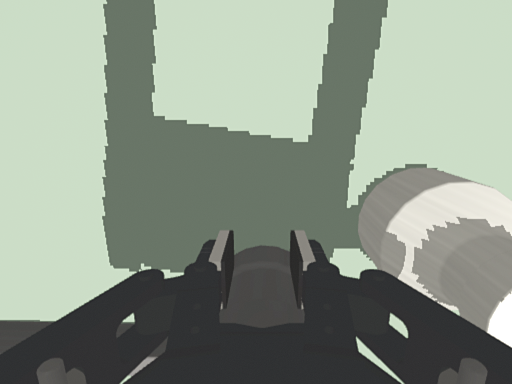

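View pics/s6.png

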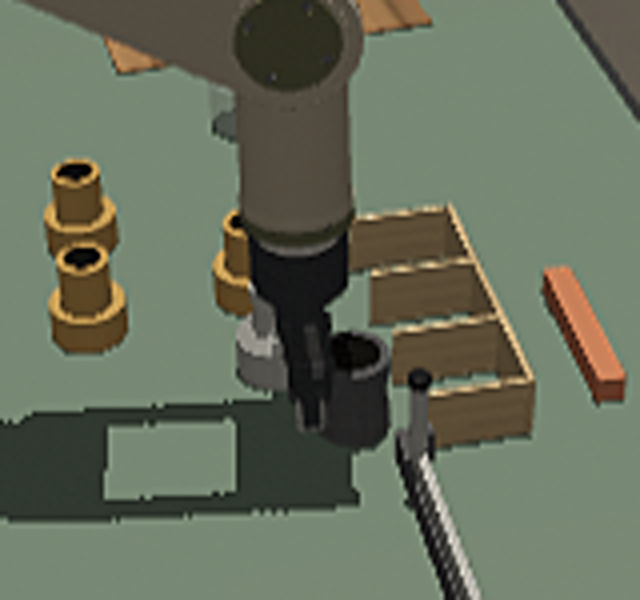

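```bash
python3 -m pendant '[[[0.05,0.3,0,0],[0,0.4,0,0],[0,0.4,0,0],[0,0.4,0,0],[0,0.4,0,0],[0,0.4,0,0],[0,0.4,0,0],[0,0.4,0,0],[0,0.4,0,0],[0,0.3,0,0]]]'
```

```text
time: 12.22
tool_pos: [618.5, -62.4, 13.5]
tcp_rot: [-179.5, 1.8, 89.8]
ft_force: [-8.5, -0.1, 7.1]
finger_gap: 29.8
```

```bash
python3 -m pendant '[[[0,0.3,-0.03,0],[0,0.3,-0.03,0],[0,0.3,-0.03,0],[0,0.25,0,0],[0,0.15,0,0],[0,0,0,0],[0,-0.4,0,0],[0,-0.8,-0.1,0],[0,-1,-0.2,0],[0,-1,-0.2,0]]]'
python3 -m pendant '[[[0,-1,-0.2,0],[0,-1,-0.2,0],[0,-0.8,-0.2,0],[0,0,-1,0],[0,0,-1,0],[0,0,-1,0],[0,0,-1,0],[0.5,0,-1,0],[1,0,-0.2,0],[1,0,0,0]]]'
python3 - <<'E'
from h import *
s=sense();print(s['tool_pos'],s['tcp_rot'])
cv2.imwrite("pics/t7.png",cv2.resize(snapshot("top")[130:255,180:330,::-1],None,fx=4.8,fy=4.8,interpolation=cv2.INTER_CUBIC))
cv2.imwrite("pics/w7.png",snapshot("wrist")[:,:,::-1])
E
```

```text
time: 13.05
tool_pos: [583.2, -61.1, 23.7]
tcp_rot: [-179.4, 1.8, 89.8]
ft_force: [-0.7, 0.2, -0.4]
finger_gap: 30.2
time: 13.88
tool_pos: [522.0, -7.2, 142.5]
tcp_rot: [-179.9, 1.7, 89.6]
ft_force: [-0.1, 0.3, -0.7]
finger_gap: 29.8
[521.9869653   -7.2404798  142.46769861] [-179.86109251    1.73166405   89.59529254]
```

View pics/t7.png

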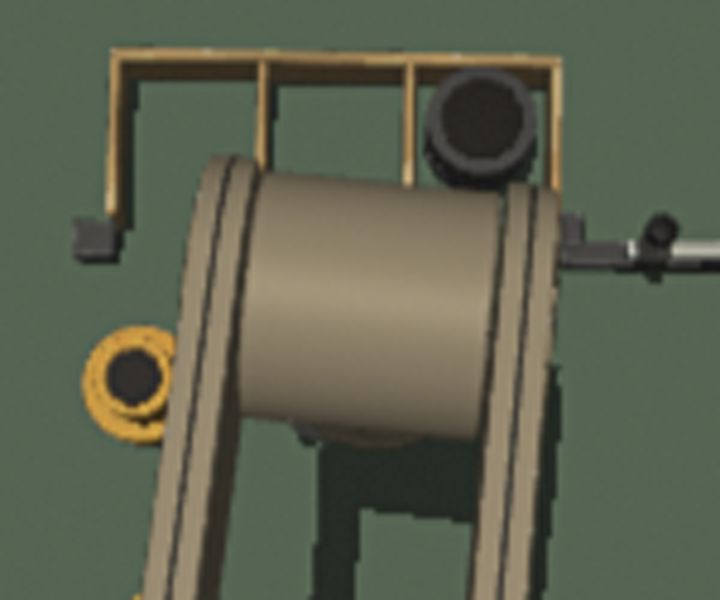

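View pics/w7.png

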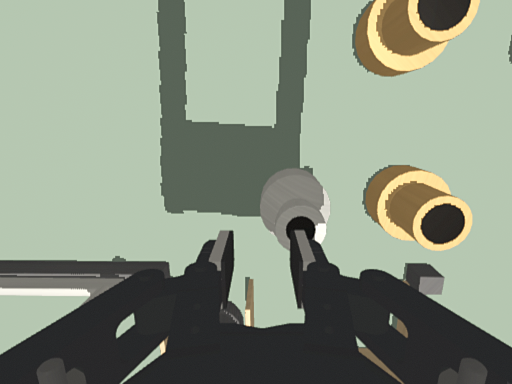

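```bash
python3 -m pendant '[[[0.5,-0.9,0,0],[0.5,-0.9,0,0],[0.4,-0.9,0,0],[0,-0.1,0.5,0],[0,0,0.8,0],[0,0,0.8,0],[0,0,0.8,0],[0,0,0.8,0],[0,0,0.8,0],[0,0,0.8,0]]]'
```

```text
time: 14.82
tool_pos: [468.9, 17.2, 31.5]
tcp_rot: [179.3, 1.8, 90.0]
ft_force: [0.3, -0.7, -1.1]
finger_gap: 30.0
```

```bash
python3 -m pendant '[[[0.22,0,0.35,0],[0,0,0.2,0],[0,0.3,0,0],[0,0.3,0,0],[0,0.4,0,0],[0,0.4,0,0],[0,0.4,0,0],[0,0.4,0,0],[0,0.4,0,0],[0,0.4,0,0]]]'
python3 - <<'E'
from h import *
s=sense();print(s['tool_pos'],s['tcp_rot'])
cv2.imwrite("pics/s8.png",cv2.resize(snapshot("side")[120:270,160:320,::-1],None,fx=4,fy=4,interpolation=cv2.INTER_CUBIC))
cv2.imwrite("pics/w8.png",snapshot("wrist")[:,:,::-1])
E
```

```text
time: 15.65
tool_pos: [532.2, 20.3, 17.8]
tcp_rot: [179.6, 1.8, 90.0]
ft_force: [-3.5, 0.6, -2.2]
finger_gap: 29.9
[532.2389688   20.30646349  17.83948892] [179.6065779    1.80184771  90.00128227]
```

View pics/s8.png

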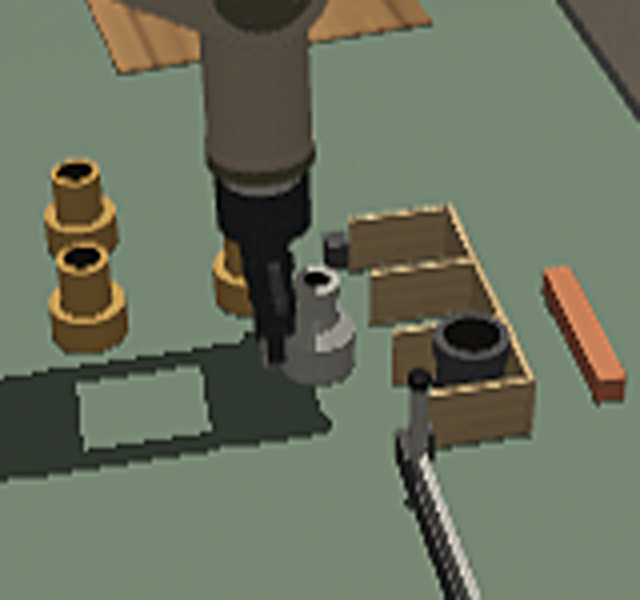

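View pics/w8.png

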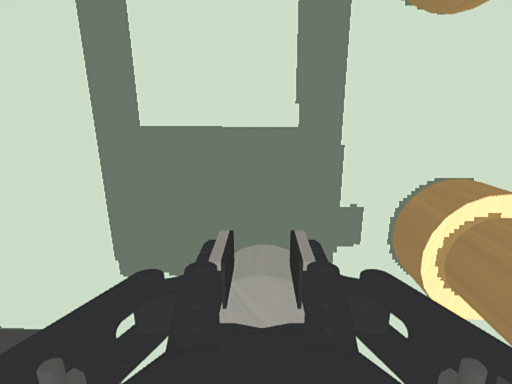

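```bash
python3 -m pendant '[[[0.05,0.3,-0.02,0],[0,0.4,-0.02,0],[0,0.45,-0.02,0],[0,0.45,-0.02,0],[0,0.45,-0.02,0],[0,0.45,-0.02,0],[0,0.45,-0.02,0],[0,0.45,-0.02,0],[0,0.45,-0.02,0],[0,0.4,-0.02,0]]]'
```

```text
time: 16.58
tool_pos: [620.5, 22.2, 21.1]
tcp_rot: [-180.0, 1.8, 90.0]
ft_force: [-2.1, -0.3, -1.3]
finger_gap: 29.6
```

```bash
python3 -m pendant '[[[0,0.3,0.03,0],[0,0.25,0.03,0],[0,0.2,0.02,0],[0,0.1,0,0],[0,0,0,0],[0,-0.4,0,0],[0,-0.8,0,0],[0,-1,0,0],[0,-1,0,0],[0,-1,0,0]]]'
python3 -m pendant '[[[0,-1,-0.2,0],[0,0,-1,0],[0,0,-1,0],[0,0,-1,0],[0,0,-1,0],[0.3,0,-1,0],[0.8,0,-0.2,0],[0.8,0,0,0],[0.8,0,0,0],[0.8,0,0,0]]]'
python3 - <<'E'
from h import *
s=sense();print(s['tool_pos'],s['tcp_rot'])
cv2.imwrite("pics/s9.png",cv2.resize(snapshot("side")[120:270,160:320,::-1],None,fx=4,fy=4,interpolation=cv2.INTER_CUBIC))
s=sense()
cv2.imwrite("pics/w9.png",snapshot("wrist")[:,:,::-1])
E
```

```text
time: 17.42
tool_pos: [558.1, 21.9, 21.4]
tcp_rot: [179.4, 1.8, 90.0]
ft_force: [-0.1, -0.5, 0.3]
finger_gap: 30.4
time: 18.25
tool_pos: [529.3, 95.3, 136.0]
tcp_rot: [178.6, 1.8, 89.8]
ft_force: [1.0, -0.1, -0.5]
finger_gap: 29.7
[529.34357528  95.32291728 135.95781481] [178.63515755   1.78836857  89.76970624]
```

View pics/s9.png

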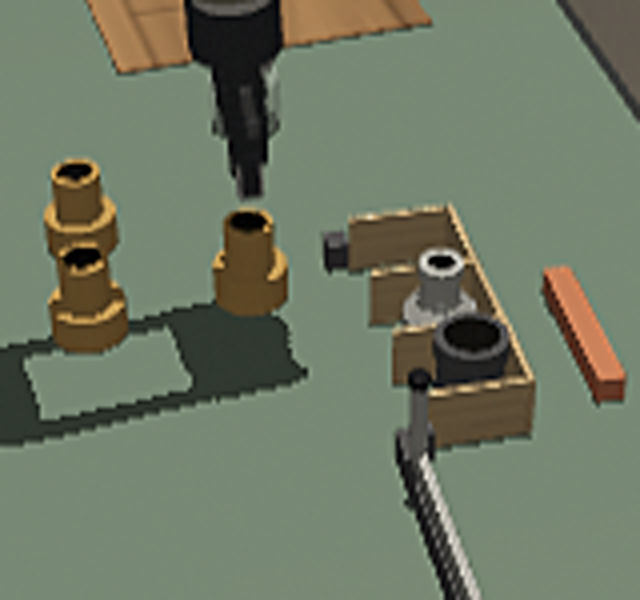

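View pics/w9.png

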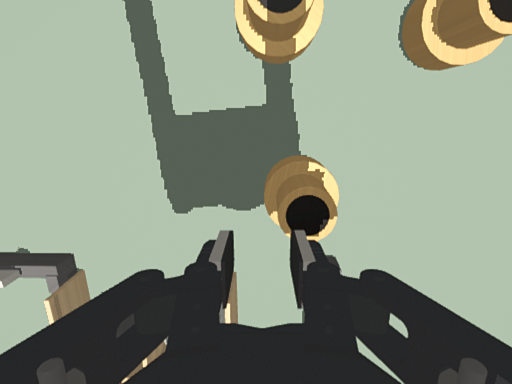

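```bash
python3 - <<'E'
from h import *
s=sense();print(wray((308,213),78,s))
E
python3 -m pendant '[[[0.9,0.05,0,0],[1,0,0,0],[1,0,0,0],[1,0,0,0],[1,0,0,0],[0.7,0,0.3,0],[0,0,0.8,0],[0,0,0.9,0],[0,0,0.9,0],[0,0,0.9,0]]]'
```

```text
[530.20156899 128.40045074]
time: 19.18
tool_pos: [537.6, 207.8, 62.7]
tcp_rot: [177.4, 1.6, 90.0]
ft_force: [0.4, -0.1, -0.7]
finger_gap: 29.9
```

```bash
python3 -m pendant '[[[0,-0.1,0.8,0],[0,-0.2,0.8,0],[0,-0.1,0.5,0],[0,0,0.1,0],[-0.4,0,0,0],[-0.4,0,0,0],[-0.2,0,0,0],[-0.2,0,0,0],[-0.2,0,0,0],[0,0,0,0]]]'
```

```text
time: 20.02
tool_pos: [532.5, 174.3, 19.0]
tcp_rot: [177.1, 1.4, 90.0]
ft_force: [-0.1, 1.5, -0.1]
finger_gap: 29.9
```

```bash
python3 -m pendant '[[[-0.2,0,0.05,0],[-0.2,0,0,0],[0,0,0,0],[0.5,0,0,0],[0.3,-0.5,0,0],[0,-1,0,0],[0,-1,0,0],[0,-0.8,0,0],[0,0,0,0],[0,0,0,0]]]'
python3 - <<'E'
from h import *
s=sense();print(s['tool_pos'],s['tcp_rot'])
cv2.imwrite("pics/t10.png",cv2.resize(snapshot("top")[130:280,150:330,::-1],None,fx=4,fy=4,interpolation=cv2.INTER_CUBIC))
cv2.imwrite("pics/w10.png",snapshot("wrist")[:,:,::-1])
E
```

```text
time: 20.85
tool_pos: [463.5, 184.1, 14.4]
tcp_rot: [177.0, 1.5, 90.0]
ft_force: [1.1, 0.1, 0.8]
finger_gap: 30.0
[463.51422714 184.14325256  14.36448058] [176.9939292    1.52669803  89.95777487]
```

View pics/t10.png

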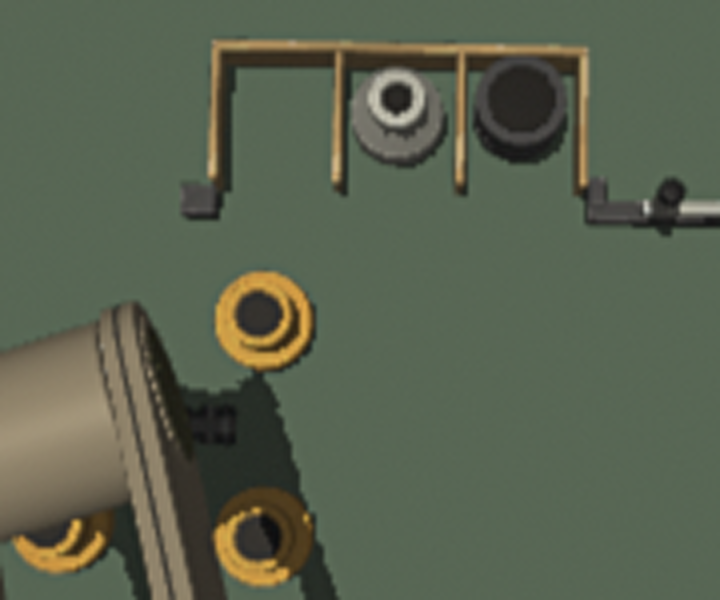

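View pics/w10.png

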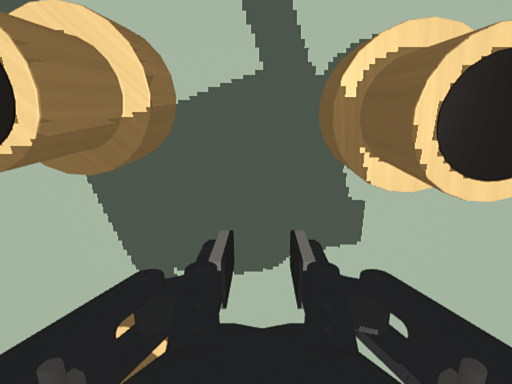

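```bash
python3 - <<'E'
from h import *
print(ray("top",(150+260/4,130+313/4),78), ray("top",(150+399/4,130+97/4),86), ray("top",(150+522/4,130+97/4),72))
E
python3 -m pendant '[[[-0.6,0,-0.1,0],[-0.9,0,-0.1,0],[-0.9,0,-0.05,0],[-0.9,0,0,0],[-0.6,0.05,0,0],[0,0,0,0],[0,0.2,0,0],[0,0.3,0,0],[0,0.3,0,0],[0,0.3,0,0]]]'
```

```text
[532.81793384 110.75702125] [678.19740053  21.88500005] [682.74324404 -60.84642888]
time: 21.78
tool_pos: [494.4, 100.0, 26.0]
tcp_rot: [176.7, 1.6, 89.9]
ft_force: [-4.2, 0.4, -0.3]
finger_gap: 30.1
```

```bash
python3 -m pendant '[[[0,-0.5,0,0],[0.4,-0.2,0.2,0],[0.1,0,0.2,0],[0,0.3,0.02,0],[0,0.4,0.02,0],[0,0.4,0,0],[0,0.4,0,0],[0,0.4,0,0],[0,0.4,0,0],[0,0.3,0,0]]]'
python3 - <<'E'
from h import *
s=sense();print(s['tool_pos'],s['tcp_rot'])
cv2.imwrite("pics/s11.png",cv2.resize(snapshot("side")[120:270,160:320,::-1],None,fx=4,fy=4,interpolation=cv2.INTER_CUBIC))
cv2.imwrite("pics/w11.png",snapshot("wrist")[:,:,::-1])
E
```

```text
time: 22.62
tool_pos: [533.9, 112.9, 15.6]
tcp_rot: [177.1, 1.6, 90.1]
ft_force: [-1.8, -0.9, -1.1]
finger_gap: 29.6
[533.91883531 112.89823055  15.56993105] [177.13649416   1.59767538  90.11128889]
```

View pics/s11.png

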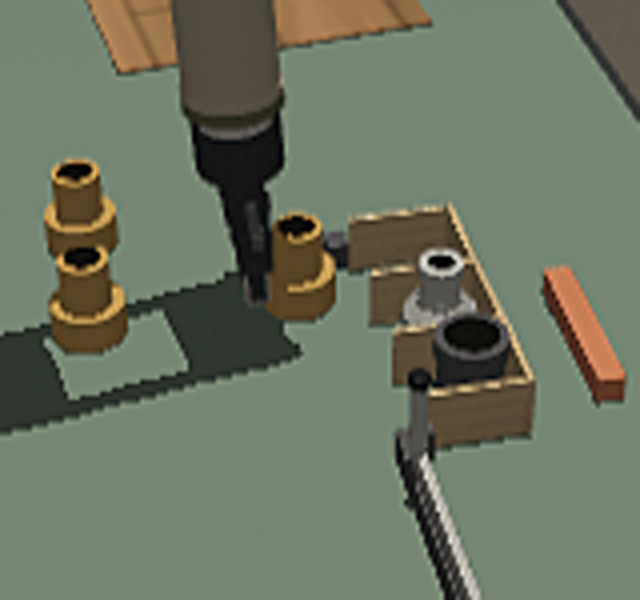

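View pics/w11.png

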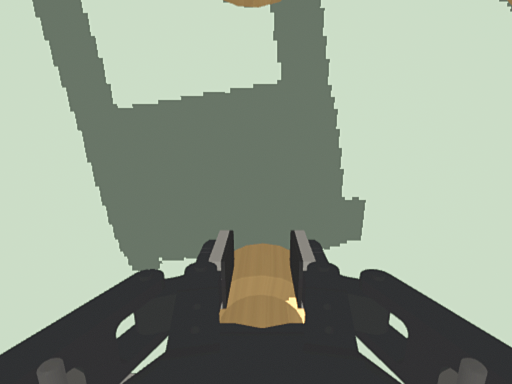

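```bash
python3 -m pendant '[[[-0.12,0.25,0,0],[-0.12,0.25,0,0],[-0.12,0.25,0,0],[-0.05,0.1,0,0],[0,0,0,0],[0,0,0,0],[0,0,0,0],[0,0,0,0],[0,0,0,0],[0,0,0,0]]]'
python3 - <<'E'
from h import *
s=sense();print(s['tool_pos'],s['tcp_rot'])
cv2.imwrite("pics/t12.png",cv2.resize(snapshot("top")[130:280,150:330,::-1],None,fx=4,fy=4,interpolation=cv2.INTER_CUBIC))
cv2.imwrite("pics/w12.png",snapshot("wrist")[:,:,::-1])
E
```

```text
time: 23.55
tool_pos: [552.2, 104.5, 16.9]
tcp_rot: [177.1, 1.5, 90.1]
ft_force: [-1.5, 0.7, -0.9]
finger_gap: 29.7
[552.20179492 104.46177467  16.8789503 ] [177.10276314   1.53735137  90.0892402 ]
```

View pics/t12.png

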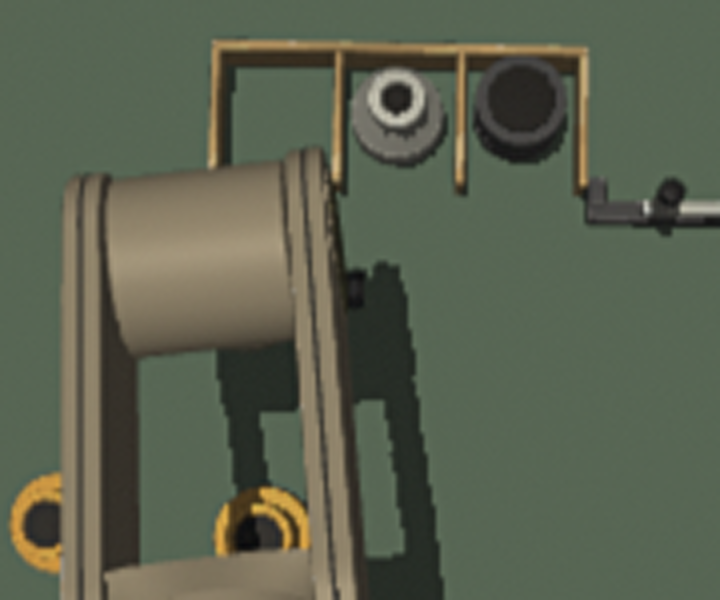

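View pics/w12.png

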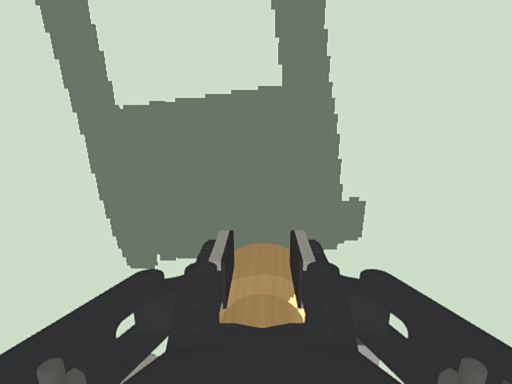

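```bash
python3 -m pendant '[[[0,0.3,0,0],[0,0.35,0,0],[0,0.35,0,0],[0,0.35,0,0],[0,0.2,0,0],[0,0,0,0],[0,0,0,0],[0,0,0,0],[0,0,0,0],[0,0,0,0]]]'
```

```text
time: 24.48
tool_pos: [585.1, 104.1, 17.7]
tcp_rot: [177.3, 1.6, 90.1]
ft_force: [-1.3, -0.5, -0.8]
finger_gap: 29.7
```

```bash
python3 -m pendant '[[[0.03,0.35,0,0],[0,0.4,0,0],[0,0.4,0,0],[0,0.4,0,0],[0,0.4,0,0],[0,0.3,0,0],[0,0.15,0,0],[0,0,0,0],[0,0,0,0],[0,0,0,0]]]'
```

```text
time: 25.32
tool_pos: [635.8, 104.6, 19.0]
tcp_rot: [177.4, 1.6, 90.1]
ft_force: [-2.2, 0.3, -0.0]
finger_gap: 30.0
```

Retreat, rise and look.

```bash
python3 -m pendant '[[[0,-0.4,0,0],[0,-0.8,0,0],[0,-1,0,0],[0,-1,0,0],[0,-1,0,0],[0,-1,-0.2,0],[0,0,-1,0],[0,0,-1,0],[0,0,-1,0],[0,0,-1,0]]]'
python3 -m pendant '[[[-0.5,0,-1,0],[-1,0,-1,0],[-1,0,-0.5,0],[-1,0,0,0],[-1,0,0,0],[-1,0,0,0],[-1,0,0,0],[-1,0,0,0],[-1,0,0,0],[-1,0,0,0]]]'
python3 - <<'E'
from h import *
s=sense();print(s['tool_pos'],s['tcp_rot'])
cv2.imwrite("pics/t13.png",cv2.resize(snapshot("top")[130:280,150:330,::-1],None,fx=4,fy=4,interpolation=cv2.INTER_CUBIC))
cv2.imwrite("pics/s13.png",cv2.resize(snapshot("side")[120:270,160:320,::-1],None,fx=4,fy=4,interpolation=cv2.INTER_CUBIC))
E
```

```text
time: 26.15
tool_pos: [517.9, 106.2, 97.7]
tcp_rot: [177.1, 1.6, 90.1]
ft_force: [0.0, 0.8, -0.6]
finger_gap: 29.5
time: 26.98
tool_pos: [519.6, -85.7, 169.7]
tcp_rot: [175.2, 1.7, 90.5]
ft_force: [-0.5, -0.2, -0.4]
finger_gap: 30.3
[519.56820082 -85.66506605 169.65317495] [175.17679649   1.739874    90.53619205]
```

View pics/t13.png

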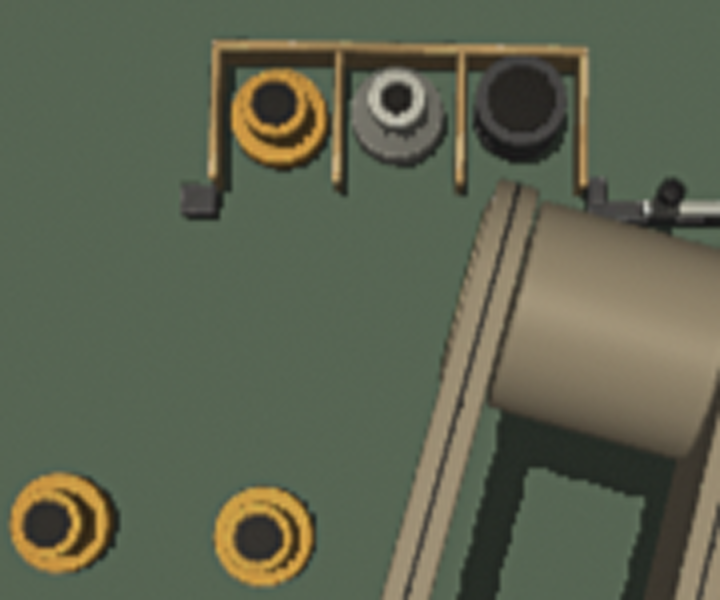

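View pics/s13.png

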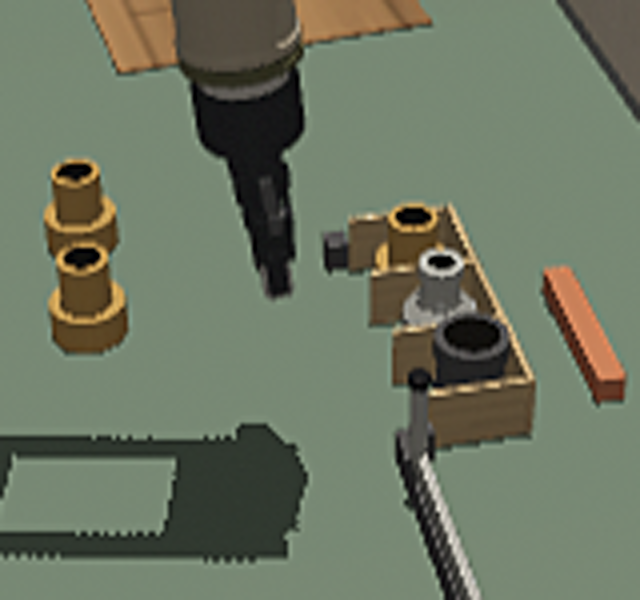

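```bash
python3 -m pendant '[[[-0.7,0.8,0,0],[-0.7,0.8,0,0],[-0.7,0.8,0,0],[-0.7,0.8,0,0],[-0.4,0.8,0,0],[0,0.2,0.2,0],[0,0,0,0],[0,0,0,0],[0,0,0,0],[0,0,0,0]]]' 0.06
python3 - <<'E'
from h import *
s=sense();print(s['tool_pos'],s['tcp_rot'])
cv2.imwrite("pics/w14.png",snapshot("wrist")[:,:,::-1])
E
```

```text
time: 27.92
tool_pos: [604.9, -147.6, 176.5]
tcp_rot: [174.8, 1.8, 90.4]
ft_force: [-0.7, 0.2, -0.2]
finger_gap: 45.4
[ 604.85089046 -147.58505017  176.46369536] [174.78711709   1.80703594  90.39413851]
```

View pics/w14.png

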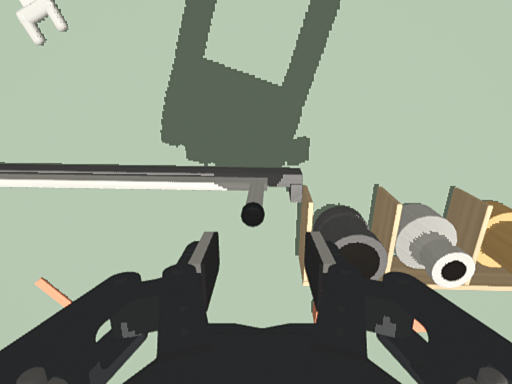

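```bash
python3 - <<'E'
from h import *
s=sense();print(wray((253,214),117,s))
E
python3 -m pendant '[[[-0.35,0.1,0,0],[0,0,0.6,0],[0,0,0.6,0],[0,0,0.6,0],[0,0,0,0],[0,0,0,0],[0,0,0,0],[0,0,0,0],[0,0,0,0],[0,0,0,0]]]'
```

```text
[ 611.97473513 -155.91652938]
time: 28.8
tool_pos: [608.6, -155.3, 135.5]
tcp_rot: [174.9, 1.7, 90.4]
ft_force: [0.2, -1.3, -0.5]
finger_gap: 45.2
```

```bash
python3 -m pendant '[[[0,0,0.7,0],[0,0,0.7,0],[0,-0.05,0.7,0],[0,0,0.4,0],[0.3,0,-0.01,0],[0.4,0,-0.02,0],[0.6,0,-0.03,0],[0.6,0,-0.03,0],[0.6,0,-0.03,0],[0.6,0,-0.03,0]]]'
```

```text
time: 29.63
tool_pos: [612.2, -92.1, 82.4]
tcp_rot: [174.8, 1.9, 90.3]
ft_force: [0.5, -2.7, -1.9]
finger_gap: 44.9
```

```bash
python3 -m pendant '[[[0.7,0,-0.02,0],[0.7,0,-0.02,0],[0.7,0,-0.02,0],[0.7,0,-0.02,0],[0.7,0,-0.02,0],[0.7,0,-0.02,0],[0.7,0,-0.02,0],[0.7,0,-0.02,0],[0.7,0,-0.02,0],[0.7,0,-0.02,0]]]'
```

```text
time: 30.47
tool_pos: [610.1, 66.0, 86.5]
tcp_rot: [174.5, 2.0, 90.6]
ft_force: [0.7, -2.7, -1.7]
finger_gap: 45.6
```

```bash
python3 -m pendant '[[[0.7,0.02,0.02,0],[0.7,0.02,0.02,0],[0.7,0.01,0.02,0],[0.7,0.01,0.02,0],[0.6,0.01,0.01,0],[0.5,0.01,0,0],[0.4,0,0,0],[0.3,0,0,0],[0.2,0,0,0],[0.1,0,0,0]]]'
```

```text
time: 31.3
tool_pos: [609.3, 176.7, 86.7]
tcp_rot: [174.1, 2.3, 91.0]
ft_force: [1.9, -21.3, 1.9]
finger_gap: 45.3
```

```bash
python3 -m pendant '[[[0.05,0,0,0],[0.05,0,0,0],[0,0,0,0],[-0.3,0,0,0],[-0.35,0,0,0],[0,0,0,0],[0,0,-0.6,0],[0,0,-1,0],[0,0,-1,0],[0,0,-1,0]]]'
python3 -m pendant '[[[0,-0.2,-1,0],[0,-1,-0.5,0],[0,-1,0,0],[0,-1,0,0],[0,-1,0,0],[0,-1,0,0],[0,-0.5,0,0],[0,0,0,0],[0,0,0,0],[0,0,0,0]]]'
python3 - <<'E'
from h import *
s=sense();print(s['tool_pos'],s['tcp_rot'])
cv2.imwrite("pics/t15.png",cv2.resize(snapshot("top")[100:300,150:430,::-1],None,fx=2.8,fy=2.8,interpolation=cv2.INTER_CUBIC))
cv2.imwrite("pics/s15.png",cv2.resize(snapshot("side")[120:270,160:320,::-1],None,fx=4,fy=4,interpolation=cv2.INTER_CUBIC))
E
```

```text
time: 32.13
tool_pos: [597.6, 164.2, 156.4]
tcp_rot: [174.9, 2.6, 90.8]
ft_force: [0.4, -0.6, -0.5]
finger_gap: 45.2
time: 32.97
tool_pos: [481.9, 166.5, 195.3]
tcp_rot: [173.6, 2.1, 90.8]
ft_force: [0.5, -0.9, 0.1]
finger_gap: 45.2
[481.86477918 166.4847713  195.30114436] [173.56490311   2.05306448  90.79784068]
```

View pics/t15.png

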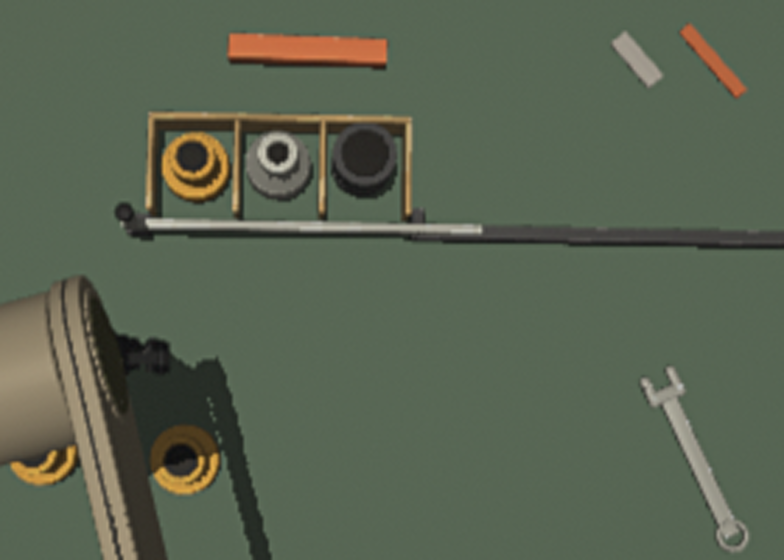

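View pics/s15.png

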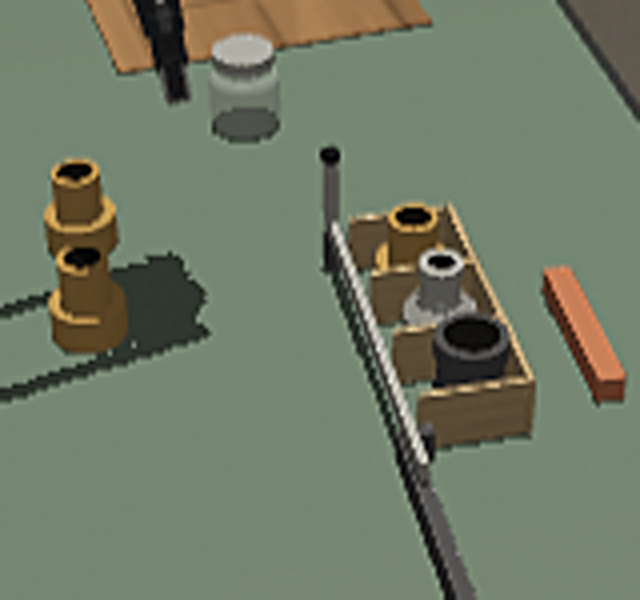

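Run:
```python
from h import *
print(ray("top",(150+125/2.8,100+212/2.8),120)); s=sense(); print(s['time'],s['ft_force']); print(hand_in())
```

```text
[612.14003682 162.41847989]
33.0667 [ 0.1293935  -0.09613968 -0.50895121]
the job is handed in; nothing more can be done
None
```

The job is done and handed in at about 33 s of the 72 s limit; the hand-in gave no verdict.

- **Bar opened:** I slid it fully aside until it met its stop, with about 13 N at the wrist.
- **Pieces:** I pushed each one low along the bench with the fingers held partly apart. The coupling is in the right bay, the nozzle in the centre bay, and the bush that was farthest from the base in the left bay.
- **Bar closed:** I slid it back until it met the home stop, with about 21 N at the wrist. Its handle measured y ≈ 162 mm, against about 163 mm expected for fully home.

The last top and side pictures show all three pieces upright, one per bay and behind the bar. The jar, the wrench, the copper bar and the two look-alike bushes look undisturbed. The arm was clear of everything at hand-in, with about 0 N at the wrist.

Two things were less clean. The tool's tilt drifted to about 6° by the end, with no visible harm. While the coupling was being pushed I also read up to about 10 N sideways and 9 N upward, more than friction alone should give. The pictures showed it staying upright.

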